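# Shelf check: point out two items, then set the flag

### The arm

A 7-joint arm with a two-finger parallel gripper is mounted at the origin on the work surface. World frame = base frame: x ahead of the robot, y to its left, z up, the work surface at z = 0. Lengths are in m, angles in rad, forces in N, time in s.
With the tool pointing down it reaches from about 0.4 to 0.875 m from the base axis. Payload 19.3 kg.
Tool frame: the origin (TCP) lies at the very end of the fingers, on their centre line; the grasp point (between the pads) lies 19 mm behind it; x points along the fingers, y is the direction in which the jaws open and shut, and the axes are right-handed (so a half turn about x gives the same grasp; the last joint's range is limited). The gripper opens to 85 mm and grips with 20 to 120 N. Pads are 22 mm wide; open, the fingers measure 114 mm over their backs; the gripper's body (76 mm by 85 mm) begins 54 mm behind the grasp point. The pads swing forward as they close: fully open they stand 13 mm farther back than shut.
Start: joints at [1.264, 0.521, -0.036, 1.599, 0.021, 1.021, -0.113], TCP at [0.147, -0.608, 0.231] pointing down, gripper open.
Joint ranges: [-2.91, 2.91], [-0.3, 2.13], [-1.5, 1.42], [0.17, 2.43], [-1.26, 4.41], [0.16, 1.93], [-2.52, 2.52]. Speed limits (rad/s): [1.89, 1.89, 2.39, 2.39, 3.01, 3.01, 3.01].

### API

Orientations are given as [roll, pitch, yaw] about the fixed x, y, z axes, in that order (R = Rz(yaw) Ry(pitch) Rx(roll)).
In Python, from workcell import bot, grab_frame, job_done gives the robot as it stands.
- The arm moves only by the shell command python3 -m pendant 'ROWS' [OPENING] [FORCE]. ROWS is JSON, a list of rows, each a list of 4 numbers: the shift along the tool's x, y, z in mm, then the turn about the tool's x in degrees. A call has 1 to 12 rows; each row shifts and turns the commanded pose from where the row before left it, along the tool's axes as they then stand; what a row does not reach is not made up. A row lasts 1/8 s, in which the tool goes at most 62.5 mm and 10.7 degrees, less where a joint would pass 70% of its speed; a pose out of reach is approached as far as the arm can. A call is refused whole if a number of a shift passes 62.5 or a number of a turn 10.7, either way. A call with a gripper value outside its range is refused whole. OPENING is the opening, from -1 (shut) to 1 (fully open), set as the call begins (- or left out, the last holds). The fingers move at their own pace and stop on an object; FORCE is the grip in N (left out, the last holds). Time passes only in rows, so rows that do not move let the fingers close. It gives the time, the measured TCP pose, the force and the opening at its end, in the units of the state.
- bot.observe(): the state, without advancing time (a new reading comes with each control period).
- grab_frame(name): name is "side" or "top" or "wrist"; returns a dict with "img" (400x640x3 uint8, red, green, blue), "fovy" (degrees; the focal length in pixels is half the picture's height over the tangent of half this angle, whatever the lens; pixels are square), "cx", "cy" (the principal point, pixels), "R" (3x3) and "t" (3): a world point X has camera coordinates R X + t. Camera axes: x right, y down, z forward; pixel columns grow to the right and rows downward; lengths in m; the calibration is good to about 2 mm. A picture is of the moment at which its call begins. There is no depth.
- job_done(): hands the job in, once; it reports no verdict.
The state is a dict: "clock": time; "qpos": joint angles; "qd": joint speeds; "joint_efforts": joint torques, N m; "position": TCP position; "tool_rot": TCP orientation; "force": force on the tool from outside, world axes, zero at the start; "moment": the same for the moment, N m; "grip_width": finger opening in m.
Only numpy, scipy, OpenCV 4.12 (cv2) and the standard library are available. Lean on these libraries where they do the work, as an engineer would, in place of code of your own. Each camera call takes 0.05 s, during which the arm holds its last target.

### The job

Do the shelf check: with the fingertips point at the closed amber jar from two or three centimetres above the middle of its black lid and stay there for two seconds, then point at the middle of the dark slate tile in the same way for two seconds, and then push the red lever of the check flag all the way over to its green side and draw clear. Only the lever is touched: do not touch, shift or lift any of the goods, and do not point at the look-alike clear jar or cork tile.

Things in the scene. Friction and masses are not known exactly. Their poses are not given: they have to be found in the camera images.
- amber_jar: Closed amber-brown glass jar with a round black lid, loose, standing upright on the counter: body 72 mm diameter, lid 63 mm diameter, 90 mm high over all. Origin at the centre of its underside, z up. To be pointed at, not touched.
- amber_jar_top (a point): Centre of the top face of the amber jar's black lid, 90 mm above the counter.
- slate_tile: Dark grey slate basking tile, loose, flat on the counter, 100 x 100 x 12 mm. Origin at the centre of its underside; x and y along its edges, z up. To be pointed at, not touched.
- slate_tile_top (a point): Centre of the slate tile's top face, 12 mm above the counter.
- flag_base: Fixed grey block of the check flag, 70 (x) x 50 (y) x 25 mm high, with a flat green mark on its +x side and a flat white mark on its -x side. Origin at the centre of its underside; its x axis (level) is the direction in which the lever is to be pushed, from white to green: towards the robot's left (world +y), give or take 35 degrees. The lever's hinge axis is level, along the block's y, 22 mm above the origin.
- flag_tip (a point): Centre of the red ball (26 mm diameter) at the end of the thin steel lever (10 mm diameter), 80 mm from the hinge axis. At the start the ball is 27 to 38 mm to the white side (-x) of the block's origin and 92 to 98 mm above the counter (centre); fully over it is 38 mm to the green side at 92 mm, and in between it rises to 102 mm.
- flag (a joint): Angle of the check flag's lever, rad: 0 leaning fully to the white side, 0.5 upright, 1.0 fully over to the green side (hard stop). It starts between 0 and 0.15. It moves against light friction (about 1 N at the ball) and stays where it is left.
- clear_jar: Closed clear glass jar with a white lid, the same shape and size as the amber jar (90 mm high), loose bystander. Origin at the centre of its underside.
- clear_jar_top (a point): Centre of the top of the clear jar's white lid, 90 mm above the counter.
- hide: Round brown plastic reptile hide (dome), 110 mm diameter, 63 mm high, loose bystander. Origin at the centre of its underside.
- cork_tile: Light brown cork tile, 100 x 100 x 12 mm, loose bystander. Origin at the centre of its underside.
- cork_tile_top (a point): Centre of the cork tile's top face, 12 mm above the counter.
- dish: Terracotta feeding dish, 90 mm diameter, 30 mm high, loose bystander near the right edge of the work. Origin at the centre of its underside.
- tub: White plastic tub with a yellow lid, 60 mm diameter, 70 mm high, loose bystander near the left edge of the work. Origin at the centre of its underside.
Mind the look-alikes: they are no part of the job. Leave any pink or purple look-alike of the amber_jar alone. There is more than one size of the slate_tile; the one meant has the size given above.

How it is judged:
On the way, in this order (a step that is already met when the one before it is completed fails the run):
1. point at the amber jar: just above the middle of its lid, for 1.5 s (horizontal distance between the grasp point and amber_jar_top below 0.025 m and z of the grasp point in the frame of amber_jar_top between 0.005 and 0.085 m), for 1.5 s.
2. point at the slate tile: just above its middle, for 1.5 s (horizontal distance between the grasp point and slate_tile_top below 0.03 m and z of the grasp point in the frame of slate_tile_top between 0.005 and 0.085 m), for 1.5 s.
3. push the check flag's lever fully over to green (value of joint flag above 0.88 rad), for 0.1 s.
At the end, for the whole second after the job is handed in: The lever stands over at green (joint above 0.88 of 1.0 rad) and every one of the goods is at rest within 6 mm of where it began (value of joint flag above 0.88 rad and distance of each of amber_jar, clear_jar, hide, slate_tile, cork_tile, dish, tub from where it was at the start of the episode below 0.006 m and linear speed of each of amber_jar, clear_jar, hide, slate_tile, cork_tile, dish, tub below 0.02 m/s); the robot touches nothing.
It fails at once if one of the goods is touched by the robot (over 0.3 N) (contact force between any of the fingers, the arm and amber_jar above 0.3 N or contact force between any of the fingers, the arm and clear_jar above 0.3 N or contact force between any of the fingers, the arm and hide above 0.3 N or contact force between any of the fingers, the arm and slate_tile above 0.3 N or contact force between any of the fingers, the arm and cork_tile above 0.3 N or contact force between any of the fingers, the arm and dish above 0.3 N or contact force between any of the fingers, the arm and tub above 0.3 N).
It fails at once if one of the goods is shifted or lifted (over 6 mm) (distance of any of amber_jar, clear_jar, hide, slate_tile, cork_tile, dish, tub from where it was at the start of the episode above 0.006 m).
It fails at once if the look-alike clear jar or cork tile is pointed at (grasp point within 25 mm sideways of its middle and under 55 mm above its top) ((horizontal distance between the grasp point and clear_jar_top below 0.025 m and z of the grasp point in the frame of clear_jar_top between 0.005 and 0.055 m) or (horizontal distance between the grasp point and cork_tile_top below 0.025 m and z of the grasp point in the frame of cork_tile_top between 0.005 and 0.055 m)).
It also fails if it takes over 56 s, if anything falls off the work surface, if the arm or the gripper's body presses on something with over 40 N, if the wrist force passes 120 N, or if a joint passes its speed limit or range.

## Working session

There is one attempt and no reset: what is moved stays moved. The work goes in short steps, Python scripts to look and compute and a shell command to move; the robot and the scene stay as the last step left them, time stands still between calls to the robot, and variables do not carry over. Pictures are saved under pics/ and viewed, and the job is handed in when it is done.

```bash
mkdir -p pics; ls; python3 - <<'E'
from workcell import bot, grab_frame
import cv2
print(bot.observe())
for n in ["side","top","wrist"]:
    f=grab_frame(n); cv2.imwrite(f"pics/{n}0.png",f["img"][:,:,::-1]); print(n,f["fovy"],f["cx"],f["cy"],f["R"],f["t"])
E
```

```text
pics
{'clock': 0.0, 'qpos': array([ 1.26376733,  0.52199649, -0.03633084,  1.59997827,  0.02120042,
        1.02109318, -0.11279728]), 'qd': array([-0.00076469, -0.0005995 , -0.00087886,  0.00075237, -0.00065009,
       -0.00046445, -0.00065447]), 'joint_efforts': array([-1.19516029e-03, -9.27091670e+01,  1.97974026e+00, -3.69934058e+01,
        1.78511767e-02,  8.08464159e-03, -9.64827927e-05]), 'position': array([ 0.14653034, -0.60725031,  0.23074726]), 'tool_rot': array([-1.50136706,  1.56970603,  1.87705   ]), 'force': array([-0.815136  , -0.30278446, -0.03264841]), 'moment': array([ 0.01082167,  0.03468024, -0.00676355]), 'grip_width': 0.08558262698391135}
side 50.67507457245493 321.78574532813053 197.3265546017744 [[-0.73064259 -0.68272198  0.00721811]
 [-0.46767659  0.49274479 -0.73381277]
 [ 0.49743342 -0.53953061 -0.67931342]] [0.40077402 0.30882637 0.86600405]
top 43.163707141665824 317.6464546777517 199.88625712622115 [[ 0.00837103 -0.99988533  0.01261993]
 [-0.9804779  -0.01068662 -0.19633871]
 [ 0.19645105 -0.01073    -0.98045492]] [-0.01248948  0.55758216  1.59380747]
wrist 69.93378220062064 318.1176873377363 200.99688721633888 [[ 2.32847999e-01 -9.72512931e-01 -6.38675569e-04]
 [-9.21570126e-01 -2.20860472e-01  3.19263458e-01]
 [-3.10628899e-01 -7.37512730e-02 -9.47665783e-01]] [-0.62396462 -0.04084864  0.38108107]
```

View pics/top0.png

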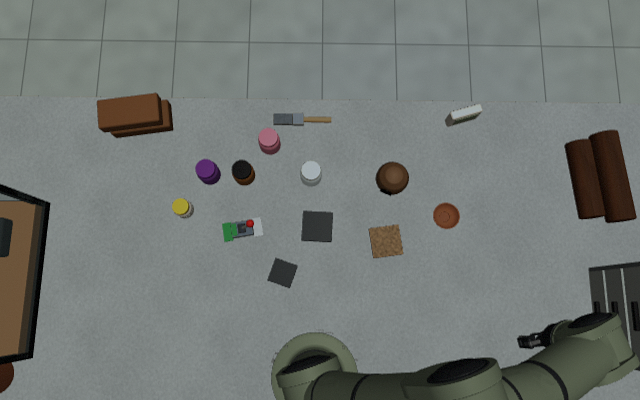

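View pics/side0.png

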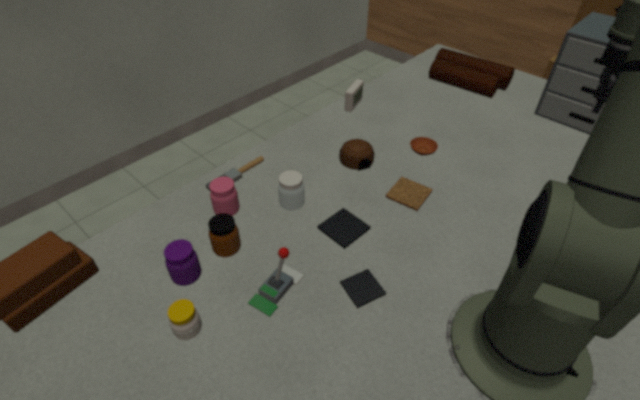

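View pics/wrist0.png

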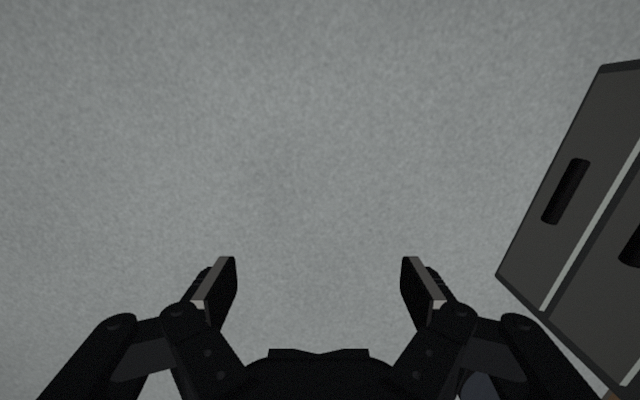

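Candidates in the top view:
- **Jars:** amber with black lid at (243,172), which fits. Pink at (269,140), purple at (207,171) and clear at (311,173) are look-alikes.
- **Dark tiles:** (317,226) and (283,273). I need the 100 mm one, so I'll measure both.

Next are enlarged crops.

```bash
cat > h.py <<'E'
import numpy as np, cv2
from workcell import bot, grab_frame
def K(f):
    F=200/np.tan(np.radians(f["fovy"]/2)); return np.array([[F,0,f["cx"]],[0,F,f["cy"]],[0,0,1]])
def ray(f,u,v,z):
    R=np.array(f["R"]);t=np.array(f["t"]);C=-R.T@t
    d=R.T@np.linalg.inv(K(f))@np.array([u,v,1.]); return C+d*(z-C[2])/d[2]
def proj(f,X):
    c=np.array(f["R"])@np.array(X)+np.array(f["t"]); p=K(f)@c; return p[:2]/p[2]
E
python3 - <<'E'
from h import *
f=grab_frame("top"); s=grab_frame("side")
a=cv2.resize(f["img"][120:300,160:420,::-1],None,fx=3,fy=3,interpolation=cv2.INTER_CUBIC); cv2.imwrite("pics/topc.png",a)
b=cv2.resize(s["img"][170:345,150:400,::-1],None,fx=3.2,fy=3.2,interpolation=cv2.INTER_CUBIC)[:,:800]; cv2.imwrite("pics/sidec.png",b)
# dark tiles
g=f["img"].astype(int).max(2)
m=((g<70)).astype(np.uint8)
n,l,st,c=cv2.connectedComponentsWithStats(m)
for i in range(1,n):
    if st[i,4]>80 and 120<c[i,1]<300 and 160<c[i,0]<460:
        pts=np.argwhere(l==i)[:,::-1]
        w=np.array([ray(f,u,v,.012)[:2] for u,v in pts],np.float32)
        print(c[i],st[i],cv2.minAreaRect(w))
E
```

```text
[242.54332553 172.12412178] [232 160  23  25 427] ((0.6595594882965088, 0.24623799324035645), (0.09073375910520554, 0.06756912171840668), 27.86733055114746)
[389.59732824 180.23854962] [376 162  33  34 524] ((0.6439767479896545, -0.25731176137924194), (0.10698167979717255, 0.11300075799226761), 63.24869155883789)
[211.83660131 177.2745098 ] [198 165  23  19 153] ((0.6428467035293579, 0.354043573141098), (0.05205906927585602, 0.07124064117670059), 31.13899803161621)
[316.87958716 226.27637615] [302 211  31  31 872] ((0.4775804877281189, -0.005502786487340927), (0.09946786612272263, 0.09794867783784866), 87.54871368408203)
[282.11861314 272.69525547] [268 259  29  29 548] ((0.3242010176181793, 0.10596686601638794), (0.07660579681396484, 0.07556138932704926), 71.2331314086914)
```

View pics/topc.png

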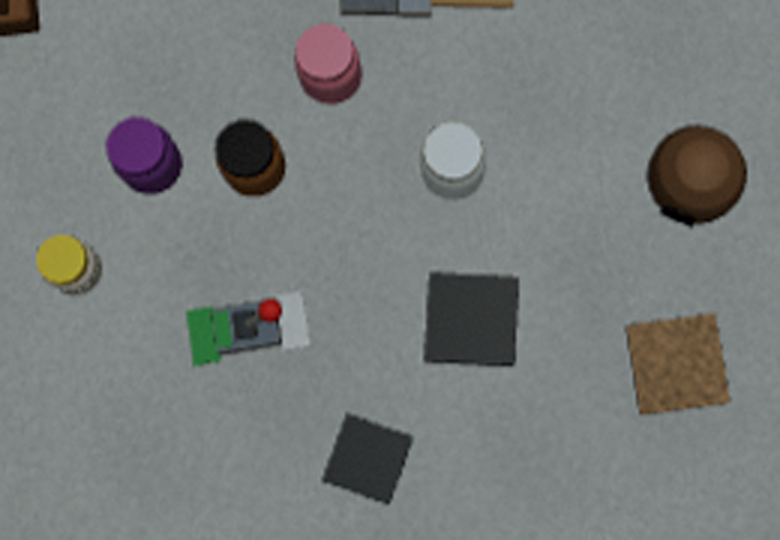

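View pics/sidec.png

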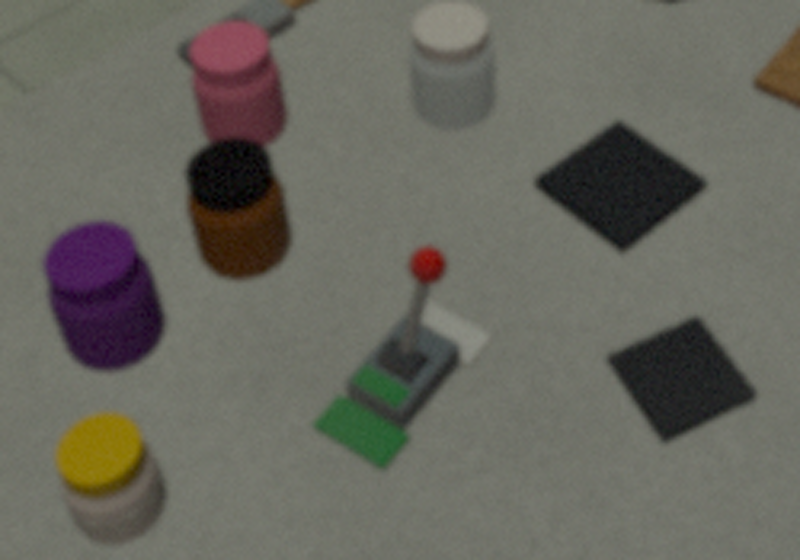

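```bash
python3 - <<'E'
from h import *
from scipy.optimize import least_squares
f=grab_frame("top"); s=grab_frame("side")
T=lambda u,v:(160+(u+.5)/3-.5,120+(v+.5)/3-.5)
S=lambda u,v:(150+(u+.5)/3.2-.5,170+(v+.5)/3.2-.5)
for n,p,q,z in [("amber",T(245,149),S(230,165),.09),("purple",T(139,146),S(92,255),.09),("pink",T(326,51),S(231,47),.09),("clear",T(453,151),S(451,26),.09),("ball",T(269,310),S(428,264),.095),("tub",T(63,259),S(102,450),.07)]:
    r=least_squares(lambda X:np.r_[proj(f,X)-p,proj(s,X)-q],[.5,0,.1])
    print(n,ray(f,*p,z).round(4),ray(s,*q,z).round(4),"tri",r.x.round(4),r.fun.round(1))
for n,p,z in [("slate",T(472,319),.012),("hide",T(697,174),.03),("cork",T(679,364),.012),("dish",(446,215),.03)]: print(n,ray(f,*p,z).round(4))
# flag: green outer corners / white marks
for n,p,z in [("g",T(188,311),0.),("g2",T(194,365),0.),("w",T(301,291),0.),("w2",T(309,346),0.)]: print(n,ray(f,*p,z).round(4))
# red ball centroid
for nm,F in (("top",f),("side",s)):
    I=F["img"].astype(int); m=(I[...,0]>120)&(I[...,1]<50)&(I[...,2]<60); m[:, :200]=0; m[:,400:]=0
    y,x=np.nonzero(m); print(nm,x.mean(),y.mean(),len(x), ray(F,x.mean(),y.mean(),.095).round(4))
E
```

```text
amber [0.6485 0.2402 0.09  ] [0.6504 0.2393 0.09  ] tri [0.6483 0.2402 0.0921] [-0.1 -0.1  0.1  0. ]
purple [0.6505 0.354  0.09  ] [0.6497 0.3576 0.09  ] tri [0.6526 0.356  0.086 ] [-0.3 -0.3  0.3  0.1]
pink [0.7598 0.1563 0.09  ] [0.7572 0.1576 0.09  ] tri [0.7603 0.1562 0.0873] [ 0.1  0.1 -0.1 -0. ]
clear [0.6489 0.0166 0.09  ] [0.647  0.0164 0.09  ] tri [0.6484 0.0161 0.0892] [ 0.2  0.2 -0.2 -0.1]
ball [0.4732 0.2077 0.095 ] [0.4718 0.2062 0.095 ] tri [0.472  0.2068 0.0956] [ 0.2  0.3 -0.3 -0.1]
tub [0.5299 0.433  0.07  ] [0.5262 0.4357 0.07  ] tri [0.5308 0.4344 0.0636] [ 0.1  0.1 -0.1 -0. ]
slate [ 0.4781 -0.0062  0.012 ]
hide [ 0.6414 -0.2558  0.03  ]
cork [ 0.4304 -0.2344  0.012 ]
dish [ 0.5165 -0.4319  0.03  ]
g [0.4856 0.3094 0.    ]
g2 [0.4254 0.3001 0.    ]
w [0.5094 0.1847 0.    ]
w2 [0.4478 0.174  0.    ]
top 249.5483870967742 222.58064516129033 31 [0.4745 0.2071 0.095 ]
side 283.11538461538464 250.1153846153846 26 [0.4765 0.2027 0.095 ]
```

Measurements agree between the two cameras. The amber lid centre is (0.648,0.240), z≈0.092 by triangulation against 0.090 given. The tile at (317,226) measures 99×98 mm, so it is the slate; the other is 76 mm. The ball is at (0.473,0.207,0.0956) and the flag origin is about (0.467,0.242). Next I'll work out the moves in the tool axes.

```bash
cat >> h.py <<'E'
from scipy.spatial.transform import Rotation as Ro
def go(*X):
    o=bot.observe(); R=Ro.from_euler("xyz",o["tool_rot"]).as_matrix()
    p=o["position"]; print("t",round(o["clock"],2),"p",p.round(4),"q",o["qpos"].round(2),"F",o["force"].round(1),"w",round(o["grip_width"],4))
    for x in X:
        print("to",x,"tool mm",(1000*R.T@(np.array(x)-p)).round(1)); p=np.array(x)
    return R
E
python3 - <<'E'
from h import *
R=go((.45,-.38,.231),(.648,.24,.231),(.648,.24,.115))
print(R.round(3))
E
```

```text
t 0.35 p [ 0.1466 -0.6075  0.2311] q [ 1.26  0.52 -0.04  1.6   0.02  1.02 -0.11] F [ 0.6 -0.1  0.5] w 0.0852
to (0.45, -0.38, 0.231) tool mm [ 2.000e-01 -1.500e+02 -3.483e+02]
to (0.648, 0.24, 0.231) tool mm [ 2.000e-01 -5.562e+02 -3.379e+02]
to (0.648, 0.24, 0.115) tool mm [116.   0.  -0.]
[[-0.     0.235 -0.972]
 [ 0.    -0.972 -0.235]
 [-1.    -0.     0.   ]]
```

```bash
python3 -m pendant '[[0,-12.5,-29,0],[0,-12.5,-29,0],[0,-12.5,-29,0],[0,-12.5,-29,0],[0,-12.5,-29,0],[0,-12.5,-29,0],[0,-12.5,-29,0],[0,-12.5,-29,0],[0,-12.5,-29,0],[0,-12.5,-29,0],[0,-12.5,-29,0],[0,-12.5,-29,0]]' -1 20
python3 -m pendant '[[0,0,0,-10],[0,0,0,-10],[0,0,0,-10],[0,0,0,-10],[0,0,0,-10],[0,0,0,-10],[0,0,0,-10],[0,0,0,-10],[0,0,0,-7]]'
python3 - <<'E'
from h import *
R=go((.648,.24,.231),(.648,.24,.115)); print(R.round(3))
E
```

```text
clock: 1.85
position: [0.4505, -0.3795, 0.2314]
tool_rot: [1.905, 1.571, -1.0]
force: [-0.5, -0.4, 1.1]
grip_width: -0.0001
clock: 2.98
position: [0.4496, -0.3802, 0.2313]
tool_rot: [-2.858, 1.571, 2.044]
force: [0.1, -0.9, -0.1]
grip_width: -0.0
t 2.98 p [ 0.4496 -0.3802  0.2313] q [ 0.93  0.5  -0.47  1.68  0.26  1.02  0.57] F [ 0.1 -0.9 -0.1] w -0.0
to (0.648, 0.24, 0.231) tool mm [ 3.000e-01  3.114e+02 -5.718e+02]
to (0.648, 0.24, 0.115) tool mm [116.   0.   0.]
[[-0.     0.982  0.188]
 [ 0.     0.188 -0.982]
 [-1.    -0.    -0.   ]]
```

```bash
python3 -m pendant '[[0,26,-47.5,0],[0,26,-47.5,0],[0,26,-47.5,0],[0,26,-47.5,0],[0,26,-47.5,0],[0,26,-47.5,0],[0,26,-47.5,0],[0,26,-47.5,0],[0,26,-47.5,0],[0,26,-47.5,0],[0,26,-47.5,0],[0,26,-47.5,0]]'
python3 - <<'E'
from h import *
R=go((.648,.24,.231),(.648,.24,.115)); print(R.round(3))
for n in("side","top","wrist"): cv2.imwrite(f"pics/{n}1.png",grab_frame(n)["img"][:,:,::-1])
E
```

```text
clock: 4.47
position: [0.6524, 0.2389, 0.2312]
tool_rot: [0.114, 1.57, -1.273]
force: [0.8, -0.3, 1.3]
grip_width: 0.0
t 4.47 p [0.6524 0.2389 0.2312] q [-0.12  0.68 -0.53  1.37  0.36  1.18 -0.51] F [ 0.8 -0.3  1.3] w 0.0
to (0.648, 0.24, 0.231) tool mm [ 0.2 -4.1 -1.9]
to (0.648, 0.24, 0.115) tool mm [116.  -0.  -0.]
[[ 0.     0.983  0.183]
 [-0.     0.183 -0.983]
 [-1.     0.     0.   ]]
```

View pics/side1.png

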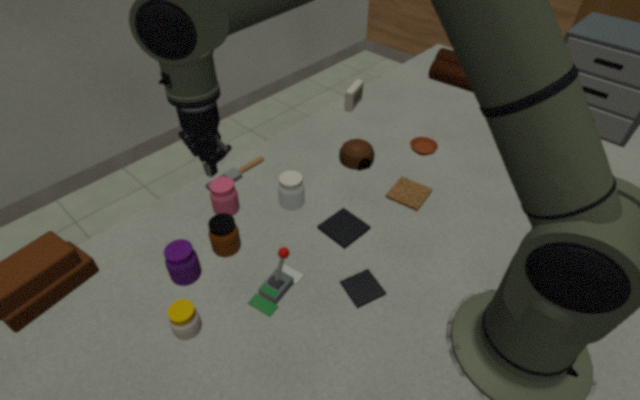

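View pics/wrist1.png

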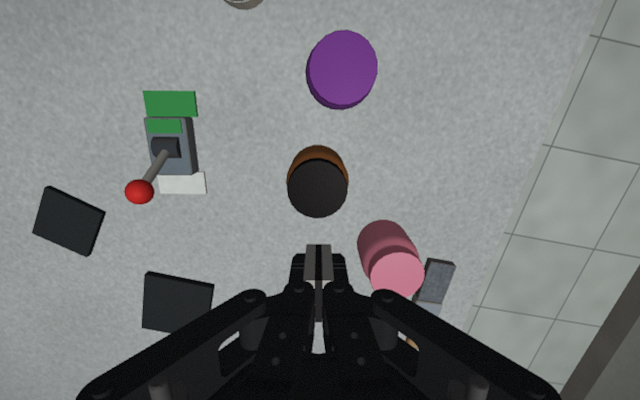

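The wrist view shows the amber jar's black lid at (317,187). The side view shows the fingertips at about (210,172), above and behind the lid. I'll check both against the calibration.

```bash
python3 - <<'E'
from h import *
w=grab_frame("wrist"); s=grab_frame("side"); p=bot.observe()["position"]
print(ray(w,317.5,187,.09), proj(s,p), proj(w,p), proj(w,[.648,.24,.09]), ray(w,397,273,.09), "ball",ray(w,139,191,.0955))
E
```

```text
[0.64961945 0.24298075 0.09      ] [211.89392228 174.59262163] [318.43330463 264.90148976] [315.42425196 189.45399446] [0.75762031 0.15973786 0.09      ] ball [0.4721214  0.20668679 0.0955    ]
```

```bash
python3 -m pendant '[[10,-3,-2.5,0],[15,0,0,0],[15,0,0,0],[15,0,0,0],[15,0,0,0],[15,0,0,0],[15,0,0,0],[10,0,0,0],[5,0,0,0],[0,0,0,0],[0,0,0,0],[0,0,0,0]]'
python3 - <<'E'
from h import *
go((.649,.241,.115))
for n in("side","wrist"): cv2.imwrite(f"pics/{n}2.png",grab_frame(n)["img"][:,:,::-1])
E
```

```text
clock: 6.22
position: [0.6487, 0.2394, 0.1168]
tool_rot: [1.734, 1.57, 0.347]
force: [0.5, -0.2, -0.1]
grip_width: -0.0001
t 6.22 p [0.6487 0.2394 0.1168] q [-0.14  0.79 -0.5   1.48  0.42  0.98 -0.57] F [ 0.5 -0.2 -0.1] w -0.0001
to (0.649, 0.241, 0.115) tool mm [ 1.8  0.6 -1.5]
```

View pics/side2.png

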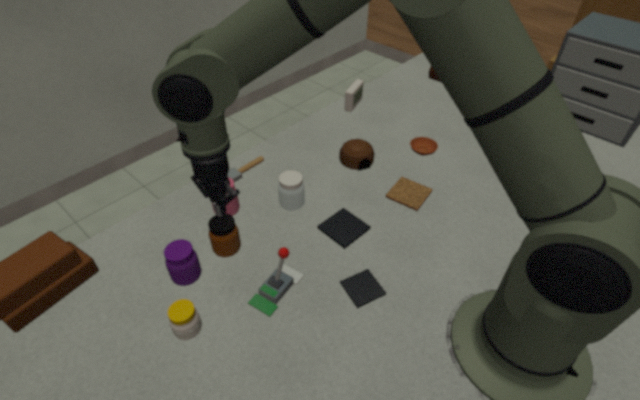

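The fingertips are about 27 mm above the lid at (222,218). I'll hold here for over 2 s, then rise and move to the slate.

```bash
python3 -m pendant '[[0,0,0,0],[0,0,0,0],[0,0,0,0],[0,0,0,0],[0,0,0,0],[0,0,0,0],[0,0,0,0],[0,0,0,0],[0,0,0,0],[0,0,0,0],[0,0,0,0],[0,0,0,0]]'
python3 -m pendant '[[0,0,0,0],[0,0,0,0],[0,0,0,0],[0,0,0,0],[0,0,0,0],[-20,0,0,0],[-20,0,0,0],[-20,0,0,0],[-20,0,0,0],[-20,0,0,0],[0,0,0,0]]'
python3 - <<'E'
from h import *
go((.478,-.006,.22),(.478,-.006,.04))
E
```

```text
clock: 7.82
position: [0.6485, 0.2393, 0.1163]
tool_rot: [0.687, 1.571, -0.7]
force: [0.8, 0.1, 1.1]
grip_width: -0.0
clock: 9.2
position: [0.6491, 0.2397, 0.2183]
tool_rot: [1.776, 1.568, 0.39]
force: [-0.2, -0.2, -0.6]
grip_width: -0.0
t 9.2 p [0.6491 0.2397 0.2183] q [-0.12  0.69 -0.53  1.4   0.36  1.15 -0.52] F [-0.2 -0.2 -0.6] w -0.0
to (0.478, -0.006, 0.22) tool mm [  -2.3 -213.2  210.2]
to (0.478, -0.006, 0.04) tool mm [ 1.8e+02 -4.0e-01  1.0e-01]
```

```bash
python3 -m pendant '[[0,-19.5,19,0],[0,-19.5,19,0],[0,-19.5,19,0],[0,-19.5,19,0],[0,-19.5,19,0],[0,-19.5,19,0],[0,-19.5,19,0],[0,-19.5,19,0],[0,-19.5,19,0],[0,-19.5,19,0],[0,-19.5,19,0],[0,0,0,0]]'
python3 - <<'E'
from h import *
go((.478,-.006,.22),(.478,-.006,.04))
w=grab_frame("wrist"); cv2.imwrite("pics/wrist3.png",w["img"][:,:,::-1]); print(proj(w,[.478,-.006,.012]))
E
```

```text
clock: 10.7
position: [0.475, -0.0071, 0.2161]
tool_rot: [-1.032, 1.57, -2.421]
force: [0.9, 0.5, 0.3]
grip_width: -0.0002
t 10.7 p [ 0.475  -0.0071  0.2161] q [ 0.36  0.35 -0.58  1.98  0.25  0.89 -0.17] F [0.9 0.5 0.3] w -0.0002
to (0.478, -0.006, 0.22) tool mm [-3.9  3.1 -0.5]
to (0.478, -0.006, 0.04) tool mm [ 1.8e+02  2.0e-01 -1.0e-01]
[321.25637717 174.30930493]
```

View pics/wrist3.png

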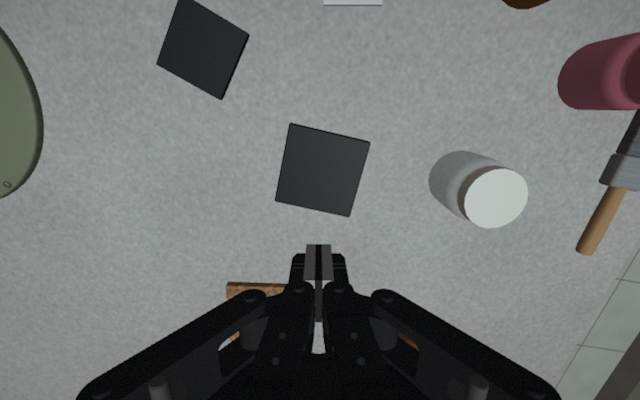

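The slate is centred at (322,170) in the wrist view against a predicted (321,174), which agrees to a few mm. Descending.

```bash
python3 -m pendant '[[20,3,-2,0],[20,0,0,0],[20,0,0,0],[20,0,0,0],[20,0,0,0],[20,0,0,0],[20,0,0,0],[16,0,0,0],[12,0,0,0],[6,0,0,0],[2,0,0,0],[0,0,0,0]]'
python3 - <<'E'
from h import *
go((.478,-.006,.04))
for n in("side",): cv2.imwrite(f"pics/{n}4.png",grab_frame(n)["img"][:,:,::-1])
E
```

```text
clock: 12.25
position: [0.4787, -0.0029, 0.0406]
tool_rot: [1.398, 1.57, 0.011]
force: [0.4, -0.8, -0.0]
grip_width: 0.0
t 12.25 p [ 0.4787 -0.0029  0.0406] q [ 0.19  0.64 -0.41  2.1   0.51  0.5  -0.41] F [ 0.4 -0.8 -0. ] w 0.0
to (0.478, -0.006, 0.04) tool mm [ 0.6 -1.3  2.9]
```

View pics/side4.png

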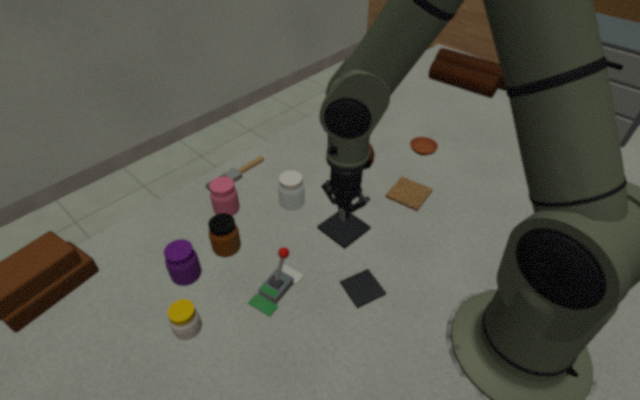

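```bash
python3 -m pendant '[[0,0,0,0],[0,0,0,0],[0,0,0,0],[0,0,0,0],[0,0,0,0],[0,0,0,0],[0,0,0,0],[0,0,0,0],[0,0,0,0],[0,0,0,0],[0,0,0,0],[0,0,0,0]]'
python3 -m pendant '[[0,0,0,0],[0,0,0,0],[0,0,0,0],[0,0,0,0],[0,0,0,0],[-15,0,0,0],[-20,0,0,0],[-20,0,0,0],[-20,0,0,0],[-20,0,0,0],[0,0,0,0]]'
python3 - <<'E'
from h import *
R=go((.484,.148,.135),(.484,.148,.078),(.456,.300,.078)); print(R.round(3))
E
```

```text
clock: 13.8
position: [0.4785, -0.0029, 0.0403]
tool_rot: [2.991, 1.571, 1.605]
force: [0.3, 0.3, -0.2]
grip_width: -0.0001
clock: 15.18
position: [0.4793, -0.003, 0.1372]
tool_rot: [1.326, 1.568, -0.061]
force: [-0.6, -1.0, 0.2]
grip_width: 0.0003
t 15.18 p [ 0.4793 -0.003   0.1372] q [ 0.3   0.47 -0.53  2.04  0.36  0.71 -0.28] F [-0.6 -1.   0.2] w 0.0003
to (0.484, 0.148, 0.135) tool mm [   2.2   32.3 -147.6]
to (0.484, 0.148, 0.078) tool mm [57.  -0.2 -0. ]
to (0.456, 0.3, 0.078) tool mm [-1.000e-01  3.000e-01 -1.546e+02]
[[ 0.003  0.983  0.183]
 [-0.     0.183 -0.983]
 [-1.     0.003  0.001]]
```

```bash
python3 -m pendant '[[0,4,-18.5,0],[0,4,-18.5,0],[0,4,-18.5,0],[0,4,-18.5,0],[0,4,-18.5,0],[0,4,-18.5,0],[0,4,-18.5,0],[0,4,-18.5,0],[0,0,0,0]]'
python3 -m pendant '[[15,0,0,0],[15,0,0,0],[15,0,0,0],[12,0,0,0],[0,0,0,0]]'
python3 - <<'E'
from h import *
R=go((.484,.148,.078),(.456,.300,.078))
for n in("side","top","wrist"): cv2.imwrite(f"pics/{n}5.png",grab_frame(n)["img"][:,:,::-1])
E
```

```text
clock: 16.3
position: [0.4827, 0.15, 0.1353]
tool_rot: [3.039, 1.57, 1.654]
force: [0.2, -0.3, -0.3]
grip_width: 0.0002
clock: 16.92
position: [0.4823, 0.1483, 0.0773]
tool_rot: [-1.509, 1.569, -2.896]
force: [-0.5, -0.0, -0.3]
grip_width: 0.0001
t 16.93 p [0.4823 0.1483 0.0773] q [-0.06  0.61 -0.48  2.01  0.46  0.63 -0.66] F [-0.5 -0.  -0.3] w 0.0001
to (0.484, 0.148, 0.078) tool mm [-0.7  1.6  0.6]
to (0.456, 0.3, 0.078) tool mm [  -0.     0.4 -154.6]
```

View pics/side5.png

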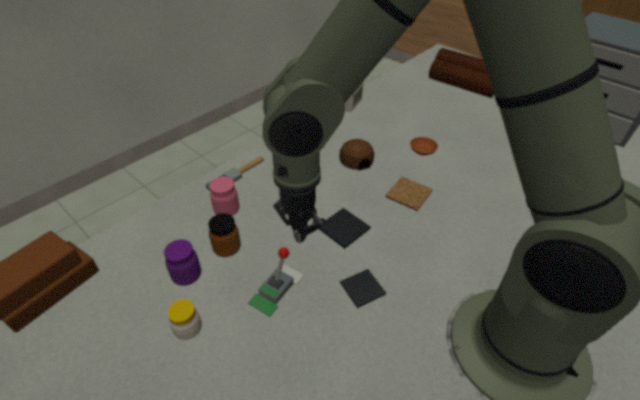

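View pics/wrist5.png

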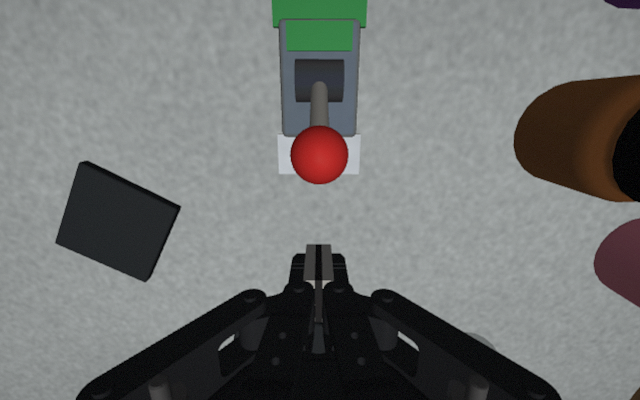

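The wrist view shows the ball at (319,155), in line with the fingers at (319,250), so the alignment is good. I'll push along tool -z.

```bash
python3 -m pendant '[[0,0,-8,0],[0,0,-8,0],[0,0,-8,0],[0,0,-8,0],[0,0,-8,0],[0,0,-8,0],[0,0,-8,0],[0,0,-8,0],[0,0,-8,0],[0,0,-8,0],[0,0,-8,0],[0,0,-7,0]]'
python3 - <<'E'
from h import *
R=go((.456,.300,.078))
for n in("wrist",): cv2.imwrite(f"pics/{n}6.png",grab_frame(n)["img"][:,:,::-1])
E
```

```text
clock: 18.58
position: [0.4653, 0.2423, 0.0782]
tool_rot: [-1.657, 1.571, -3.043]
force: [-0.5, -0.3, -0.0]
grip_width: 0.0001
t 18.57 p [0.4653 0.2423 0.0782] q [-0.25  0.63 -0.47  1.96  0.45  0.66 -0.82] F [-0.5 -0.3 -0. ] w 0.0001
to (0.456, 0.3, 0.078) tool mm [  0.2   1.5 -58.4]
```

View pics/wrist6.png

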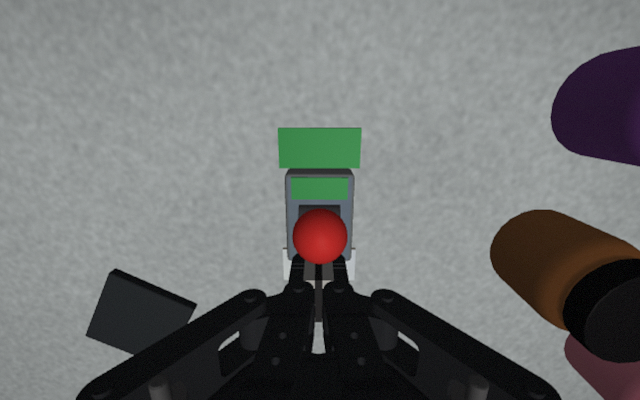

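The ball at (319,236) is riding ahead of the fingers. I'll keep on in small steps until the stop shows in the force.

```bash
python3 -m pendant '[[0,0,-3,0],[0,0,-3,0],[0,0,-3,0],[0,0,-2,0],[0,0,0,0]]'; python3 -m pendant '[[0,0,-2,0],[0,0,-1,0],[0,0,0,0]]'
python3 - <<'E'
from h import *
R=go((.456,.300,.078))
w=grab_frame("wrist");cv2.imwrite("pics/wrist7.png",w["img"][:,:,::-1]); print(proj(w,[.4601,.2794,.092]))
E
```

```text
clock: 19.25
position: [0.4634, 0.2528, 0.0783]
tool_rot: [2.607, 1.571, 1.221]
force: [0.3, -0.7, -0.2]
grip_width: 0.0
clock: 19.62
position: [0.4628, 0.2557, 0.0783]
tool_rot: [3.124, 1.571, 1.737]
force: [0.1, -0.8, 1.0]
grip_width: -0.0005
t 19.62 p [0.4628 0.2557 0.0783] q [-0.27  0.63 -0.47  1.95  0.45  0.66 -0.84] F [ 0.1 -0.8  1. ] w -0.0005
to (0.456, 0.3, 0.078) tool mm [  0.3   1.4 -44.8]
[322.0517019  229.96877481]
```

View pics/wrist7.png

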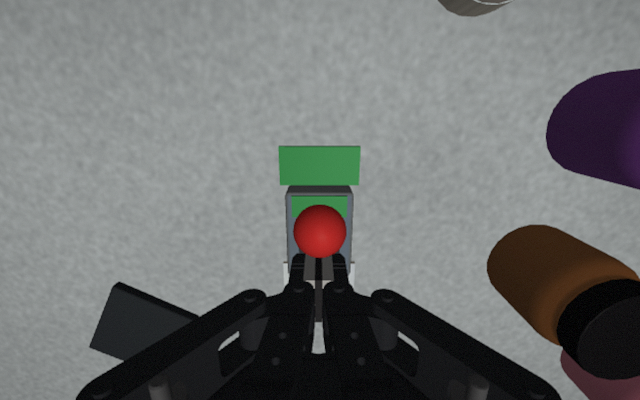

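```bash
python3 -m pendant '[[0,0,-1.5,0],[0,0,0,0]]';python3 -m pendant '[[0,0,-1.5,0],[0,0,0,0]]'
```

```text
clock: 19.92
position: [0.4626, 0.2572, 0.0783]
tool_rot: [2.744, 1.571, 1.358]
force: [-0.2, -0.5, -0.0]
grip_width: 0.0002
clock: 20.18
position: [0.4624, 0.2579, 0.0782]
tool_rot: [-0.29, 1.57, -1.677]
force: [1.7, -4.1, -0.9]
grip_width: -0.0002
```

```bash
python3 -m pendant '[[0,0,-1.5,0],[0,0,0,0]]'; python3 -m pendant '[[0,0,8,0],[0,0,12,0],[0,0,12,0],[0,0,15,0],[0,0,15,0],[0,0,15,0],[-15,0,0,0],[-20,0,0,0],[-20,0,0,0],[-15,0,0,0],[0,0,0,0],[0,0,0,0]]'
python3 - <<'E'
from h import *
R=go()
f=grab_frame("top"); s=grab_frame("side"); w=grab_frame("wrist")
cv2.imwrite("pics/wrist8.png",w["img"][:,:,::-1]);cv2.imwrite("pics/side8.png",s["img"][:,:,::-1]);cv2.imwrite("pics/top8.png",f["img"][:,:,::-1])
for F in (w,s,f): print(proj(F,[.4601,.2794,.092]))
E
```

```text
clock: 20.42
position: [0.4623, 0.2582, 0.0781]
tool_rot: [-0.278, 1.568, -1.666]
force: [3.0, -11.2, 1.2]
grip_width: -0.0003
clock: 21.92
position: [0.476, 0.1842, 0.148]
tool_rot: [-1.422, 1.57, -2.808]
force: [0.0, -0.2, -1.0]
grip_width: -0.0001
t 21.93 p [0.476  0.1842 0.148 ] q [-0.07  0.5  -0.55  1.96  0.36  0.78 -0.64] F [ 0.  -0.2 -1. ] w -0.0001
[321.666803    81.78764366]
[261.66719888 275.80763492]
[226.48858988 227.0308023 ]
```

View pics/wrist8.png

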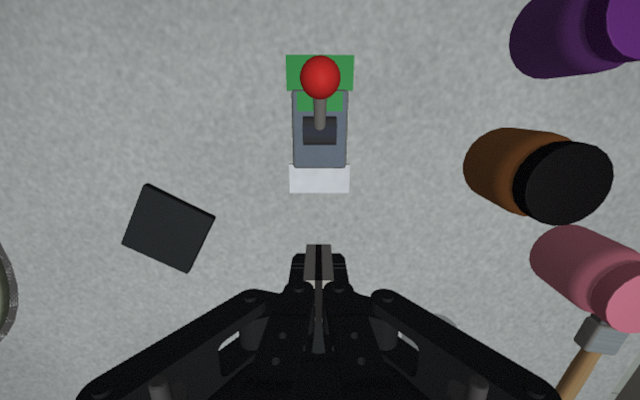

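View pics/side8.png

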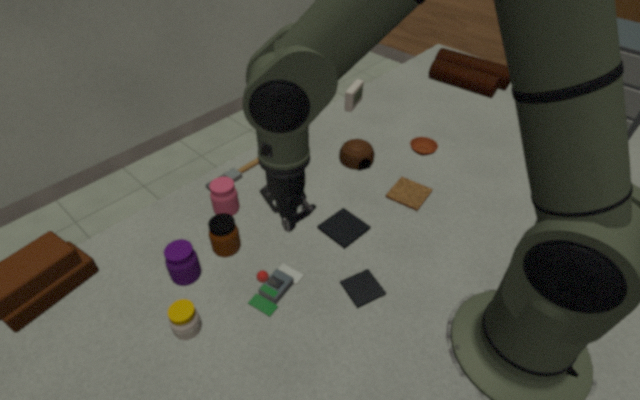

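The lever is fully over. The ball is at (320,77) in the wrist view and (263,276) in the side view, against (322,82) and (262,276) predicted for fully over. The arm is clear and force reads near zero.

```bash
python3 - <<'E'
from workcell import job_done
print(job_done())
E
```

```text
the job is handed in; nothing more can be done
None
```

I did the shelf check in the order asked and handed it in; the hand-in gives no verdict.

- **Amber jar:** I held the closed fingertips about 27 mm above the middle of the black lid for over 2 s. Finger and lid positions matched to about 4 mm sideways.
- **Slate tile:** I held about 28 mm above the middle of the large tile for over 2 s. It measured 99 × 98 mm; the 76 mm dark tile was the wrong size. The wrist view put its centre about 4 pixels (a few mm) from the computed point.
- **Lever:** I pushed it to green until the hard stop showed as about 11 N in the force reading, then backed off along the same line and rose. The ball then sat within 2 pixels of its fully-over position in the side view and about 5 pixels in the wrist view.

After backing off, the force read about 1 N, which is the sensor's noise, and the fingertips were about 90 mm from the ball. I saw no sign of contact with the goods: away from the lever, no force reading rose above that noise. In the last side picture they look unmoved, but I judged that by eye and did not measure their positions again. The run ended at about 22 s of the 56 s allowed.

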